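# Pair the gate fob at the hallway intercom

### The job

Pair the gate fob: pick the white oblong key fob (the one with two round buttons and a small loop) out of the cluttered pull-out tray and lay it flat in the cradle of the grey intercom unit, button side up, either way round, and let go of it. Then turn the intercom's spring-return lever dial clockwise past its first two clicks to the third, marked by the white bar, and finish while still holding it there, as it springs back if let go. Leave everything else where it lies.

Things in the scene. Friction and masses are not known exactly. Their poses are not given: they have to be found in the camera images.
- tray: fixed wooden tray, outside 230 (x) by 300 (y) by 34 mm high, walls and floor 6 mm thick, slim metal runners along both sides and a bar handle on its -x side; origin at the centre of its underside. It and the console stand left and right of each other, either way round. Four things lie in it in a 2 by 2 array about 100 mm (its x) by 136 mm (its y) apart, any thing in any place, turned anyhow.
- fob_center (a point): centre of the white plastic key fob, half-way up: 64 (its x) by 38 (its y) by 16 mm thick (z up), 45 g or so, two round grey buttons on top, and a small loop of 5 mm bar, 14 mm deep, on its +x end, 9 to 14 mm above its underside. It starts flat on the tray's floor.
- fob: the key fob itself; origin at the centre of its underside, same axes as fob_center
- console: fixed grey intercom desk unit, 170 (x) by 250 (y) by 50 mm high, origin at the centre of its underside; its lever dial stands on its +y half, the cradle on its -y half. White marks on its top, 76 mm from the dial's axis, show the clicks: two dots, then a bar.
- cradle (a point): centre of the cradle's floor, on the intercom's top, 50 mm above the table; axes x along the cradle's length, y across. A shallow pocket 70 (x) by 44 mm (y) inside; walls 6 mm high and thick at both ends and corners, with a 42 mm gap for the fingers in the middle of each long side. The fob's centre lies 8 mm above this point when seated; its loop passes over the end wall either way round.
- dial (a joint): angle of the lever dial, rad, 0 at rest, growing clockwise seen from above; clicks (notches) at 0.4, 0.8 and 1.2 with a ridge half-way before each (the last at 1.0), and a hard end stop at 1.3. A spring drives it back to 0 from everywhere, notches included: turning it takes 0.1 to 0.4 N m, holding it at the third click about 0.3 N m.
- dial_axis (a point): point on the dial's upright turning axis, 26 mm above the intercom's top (half-way up the lever)
- lever_grip (a point): point in the lever, 52 mm out from dial_axis. The lever is a black upright fin 12 mm thick, 12 to 40 mm above the intercom's top, from 12 mm behind the axis to 65 mm out, on a dial disc 28 mm in radius, 12 mm high; a white line along its top. At rest it points 145 degrees anticlockwise from the intercom's +x (to -x and +y); turned, it sweeps over +y. This point moves with it.
- peg: bystander in the tray: steel clothes peg, 72 x 16 x 12 mm
- tin: bystander in the tray: round metal polish tin, 62 mm across, 22 mm high
- wedge: bystander in the tray: white plastic door wedge, 75 x 36 mm, 6 to 22 mm high
There are look-alikes about, which are no part of the job. What is shaped like the fob but orange is not meant.

How it is judged:
On the way, in this order (a step that is already met when the one before it is completed fails the run):
1. the fob lies flat in the cradle, let go, with the dial at rest (x of fob_center in the frame of cradle between -0.006 and 0.006 m and y of fob_center in the frame of cradle between -0.006 and 0.006 m and z of fob_center in the frame of cradle between 0.005 and 0.0105 m and angle between fob_center's own z axis and vertical below 0.1 rad and contact force between each of the arm, the fingers and fob below 0.1 N and value of joint dial below 0.2 rad), for 0.2 s.
2. the dial is held at the third click (value of joint dial above 1.1 rad and contact force between any of the fingers, the arm and dial above 0.5 N), for 0.3 s.
At the end, for the whole second after the job is handed in: Fob flat in the cradle, button side up, centre within 6 mm of the cradle's centre and 5 to 10.5 mm above its floor, still and untouched; dial past 1.10 rad (third click 1.20), still, with the robot on the dial with over 0.5 N, through the last second (all of step 2 and x of fob_center in the frame of cradle between -0.006 and 0.006 m and y of fob_center in the frame of cradle between -0.006 and 0.006 m and z of fob_center in the frame of cradle between 0.005 and 0.0105 m and angle between fob_center's own z axis and vertical below 0.1 rad and contact force between each of the arm, the fingers and fob below 0.1 N and velocity of joint dial between -0.2 and 0.2 rad/s and linear speed of fob below 0.02 m/s); the arm keeps its last pose, push and grip.
It fails at once if another thing in the tray is moved more than 25 mm or tipped over (distance of any of peg, tin, wedge from where it was at the start of the episode above 0.025 m or angle between any of peg, tin, wedge's own z axis and vertical above 0.5 rad).
It fails at once if a thing standing or lying on the rack's top is moved more than 25 mm or tipped over (distance of any of tumbler, brush, coaster, shoehorn from where it was at the start of the episode above 0.025 m or angle between any of tumbler, brush, coaster, shoehorn's own z axis and vertical above 0.5 rad).
It also fails if it takes over 48 s, if anything falls off the work surface, if the arm or the gripper's body presses on something with over 40 N, if the wrist force passes 120 N, or if a joint passes its speed limit or range.

### The arm

A 6-joint arm with a two-finger parallel gripper is mounted at the origin on the work surface. World frame = base frame: x ahead of the robot, y to its left, z up, the work surface at z = 0. Lengths are in m, angles in rad, forces in N, time in s.
With the tool pointing down it reaches from about 0.3 to 0.875 m from the base axis. Payload 6.4 kg.
Tool frame: the origin (TCP) lies at the very end of the fingers, on their centre line; the grasp point (between the pads) lies 19 mm behind it; z points along the fingers, y is the direction in which the jaws open and shut (so a half turn about z gives the same grasp; the last joint's range is limited). The gripper opens to 85 mm and grips with 20 to 120 N. Pads are 22 mm wide; open, the fingers measure 114 mm over their backs; the gripper's body (76 mm by 85 mm) begins 54 mm behind the grasp point. The pads swing forward as they close: fully open they stand 13 mm farther back than shut.
Start: joints at [0.932, 0.181, 1.607, -0, 1.354, -0.206], TCP at [0.241, 0.522, 0.231] pointing down, gripper open.
Joint ranges: [-2.99, 2.99], [-0.89, 2.07], [0.3, 2.58], [-1.14, 4.28], [0, 2.63], [-3.12, 3.12]. Speed limits (rad/s): [2.57, 2.57, 3.01, 3.14, 3.14, 3.14].

### API

Orientations are given as a unit quaternion [w, x, y, z].
In Python, from bench import telemetry, imaging, ctrl gives the robot as it stands.
- The arm moves only by the shell command python3 -m pendant 'ROWS' [OPENING]. ROWS is JSON, a list that holds one entry, the list of rows, each a list of 6 numbers: the shift along the tool's x, y, z in units of 200 mm (1.0 is 200 mm), then the turn, a rotation vector about the tool's x, y, z in units of pi rad (1.0 is pi rad). In form: [[[tx, ty, tz, rx, ry, rz], ...]]. A call has 1 to 12 rows; each row shifts and turns the pose as measured when the row begins, along the tool's axes as they then stand; what a row does not reach is not made up. A row lasts 1/8 s, in which the tool goes at most 62.5 mm and 10.7 degrees, less where a joint would pass 70% of its speed; a pose out of reach is approached as far as the arm can. A call with a number of a shift or a turn outside -1 to 1 is refused whole. A call with a gripper value outside its range is refused whole. OPENING is the closure, from 0 (fully open) to 1 (shut), set as the call begins (- or left out, the last holds). The fingers move at their own pace and stop on an object; the grip force is fixed at half the most. Time passes only in rows, so rows that do not move let the fingers close. It gives the time, the measured TCP pose, the force and the opening at its end, in the units of the state.
- telemetry.get_obs(): the state, without advancing time (a new reading comes with each control period).
- imaging.camera(name): name is "side" or "top" or "wrist"; returns a dict with "pixels" (420x560x3 uint8, blue, green, red), "vfov" (degrees; the focal length in pixels is half the picture's height over the tangent of half this angle, whatever the lens; pixels are square), "cx", "cy" (the principal point, pixels), "R" (3x3) and "t" (3): a world point X has camera coordinates R X + t. Camera axes: x right, y down, z forward; pixel columns grow to the right and rows downward; lengths in m; the calibration is good to about 2 mm. The wrist camera is an equidistant fisheye: a pixel r from the principal point sees the ray r / f radians off the axis. A picture is of the moment at which its call begins. There is no depth.
- ctrl.hand_in(): hands the job in, once; it reports no verdict.
The state is a dict: "time_s": time; "q": joint angles; "dq": joint speeds; "joint_efforts": joint torques, N m; "eef_pos": TCP position; "eef_rot": TCP orientation; "wrist_force": force on the tool from outside, world axes, zero at the start; "torque": the same for the moment, N m; "opening": opening from 0.0 (shut) to 1.0 (fully open).
Only numpy, scipy, OpenCV 4.12 (cv2) and the standard library are available. Lean on these libraries where they do the work, as an engineer would, in place of code of your own. Each camera call takes 0.05 s, during which the arm holds its last target.

## Working session

There is one attempt and no reset: what is moved stays moved. The work goes in short steps, Python scripts to look and compute and a shell command to move; the robot and the scene stay as the last step left them, time stands still between calls to the robot, and variables do not carry over. Pictures are saved under pics/ and viewed, and the job is handed in when it is done.

```bash
mkdir -p pics; ls; python3 - <<'E'
from bench import telemetry, imaging, ctrl
import cv2
print(telemetry.get_obs())
for n in ["side","top","wrist"]:
    c=imaging.camera(n); cv2.imwrite(f"pics/{n}0.png",c["pixels"]); print(n,c["vfov"],c["cx"],c["cy"],c["R"],c["t"])
E
```

```text
pics
{'time_s': 0.0, 'q': array([ 9.31678176e-01,  1.81538415e-01,  1.60799938e+00,  6.31105872e-05,
        1.35379556e+00, -2.06303108e-01]), 'dq': array([ 1.96650328e-04,  5.93485220e-04,  1.01057573e-03, -6.22492559e-05,
        3.88919739e-04,  1.90975437e-03]), 'joint_efforts': array([ 6.97879059e-04, -4.44882810e+01, -3.51335621e+01, -2.85796132e-04,
        9.18465375e-03, -6.34581156e-06]), 'eef_pos': array([0.24080787, 0.52154852, 0.2303898 ]), 'eef_rot': array([-3.85145592e-04,  2.14728912e-01,  9.76673300e-01, -7.81105110e-04]), 'wrist_force': array([-0.12804719, -0.08930426, -0.07539896]), 'torque': array([-0.02250213, -0.00590339, -0.01581172]), 'opening': 1.0025876736304333}
side 48.97536458776273 280.6990142298423 212.81254337733117 [[ 0.68759669 -0.72599708 -0.01179139]
 [-0.47784078 -0.44021961 -0.76018082]
 [ 0.54669826  0.52833222 -0.64960456]] [-0.49005184  0.33632861  0.75327445]
top 44.778057619994684 284.82748665817724 218.37145432055888 [[ 0.01388919 -0.99984282  0.01101928]
 [-0.98411637 -0.01561964 -0.17683606]
 [ 0.17698039 -0.00838814 -0.98417863]] [-0.06918253  0.64511607  1.33198143]
wrist 65.70646984690485 274.48509323457085 207.66040040250596 [[ 0.42006522  0.90749198 -0.00187573]
 [ 0.87560076 -0.40475834  0.26361715]
 [ 0.23847123 -0.11237879 -0.96462556]] [-0.57338676 -0.03409382  0.37829744]
```

View pics/top0.png

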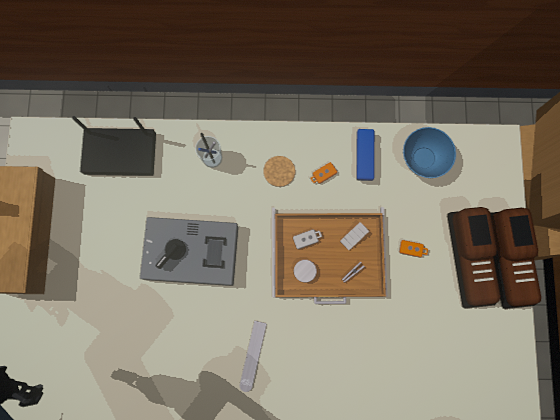

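View pics/side0.png

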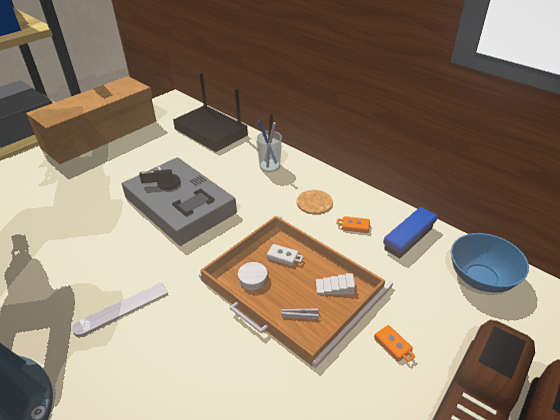

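View pics/wrist0.png

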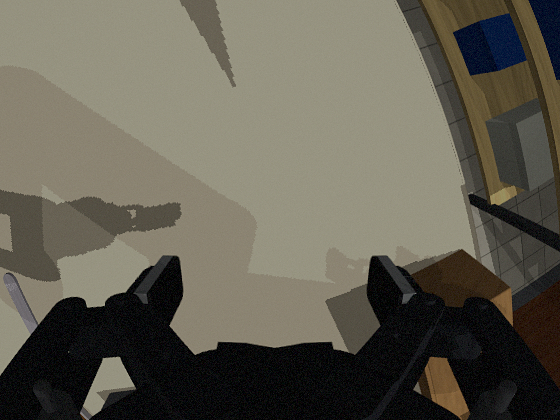

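The top view shows the fob at about (307,239) with its loop toward (320,233), the tin at (305,271), the wedge at (354,236) and the peg at (353,272). The console is at about (190,250), with its dial at (175,250) and its cradle at (214,252). Next I'll zoom in and measure.

```bash
cat > h.py <<'E'
import numpy as np, cv2
from bench import telemetry, imaging
def f(c): return c["pixels"].shape[0]/2/np.tan(np.radians(c["vfov"])/2)
def cast(c,uv,z):
    uv=np.atleast_2d(uv).astype(float); 
    d=np.c_[(uv[:,0]-c["cx"])/f(c),(uv[:,1]-c["cy"])/f(c),np.ones(len(uv))]
    R=np.array(c["R"]);o=-R.T@np.array(c["t"]); d=d@R
    return o+d*((z-o[2])/d[:,2])[:,None]
def proj(c,X):
    p=np.atleast_2d(X)@np.array(c["R"]).T+np.array(c["t"]); return np.c_[c["cx"]+f(c)*p[:,0]/p[:,2],c["cy"]+f(c)*p[:,1]/p[:,2]]
def zoom(c,x0,y0,x1,y1,s,name):
    cv2.imwrite(name,cv2.resize(c["pixels"][y0:y1,x0:x1],None,fx=s,fy=s,interpolation=cv2.INTER_NEAREST))
E
python3 - <<'E'
from h import *
c=imaging.camera("top"); zoom(c,130,200,260,300,6,"pics/tc.png"); zoom(c,270,200,390,300,6,"pics/tt.png")
s=imaging.camera("side"); zoom(s,110,150,250,250,5,"pics/sc.png"); zoom(s,230,220,370,320,5,"pics/st.png")
np.savez("cal.npz",tR=c["R"],tt=c["t"])
for n,k,roi in (("top",c,(290,225,326,252)),("side",s,(262,238,308,270))):
    g=k["pixels"]; x0,y0,x1,y1=roi
    hsv=cv2.cvtColor(g,cv2.COLOR_BGR2HSV)
    m=np.zeros(g.shape[:2],np.uint8); m[y0:y1,x0:x1]=((hsv[...,1]<60)&(hsv[...,2]>90))[y0:y1,x0:x1]*255
    cs,_=cv2.findContours(m,0,2); b=max(cs,key=cv2.contourArea); print(n,cv2.minAreaRect(b),cv2.contourArea(b),b[:,0].tolist())
E
```

```text
top ((307.5, 238.0), (13.386188507080078, 28.117719650268555), 70.34617614746094) 308.0 [[310, 230], [309, 231], [308, 231], [307, 232], [305, 232], [304, 233], [302, 233], [301, 234], [299, 234], [298, 235], [296, 235], [295, 236], [294, 236], [293, 237], [293, 239], [294, 240], [294, 242], [295, 243], [295, 244], [296, 245], [296, 247], [297, 248], [299, 248], [300, 247], [302, 247], [303, 246], [305, 246], [306, 245], [307, 245], [308, 244], [310, 244], [311, 243], [313, 243], [314, 242], [316, 242], [318, 240], [317, 239], [317, 238], [318, 237], [319, 237], [320, 236], [321, 236], [321, 234], [320, 233], [320, 232], [319, 231], [316, 231], [315, 232], [314, 231], [314, 230]]
side ((284.6512451171875, 254.98565673828125), (34.988624572753906, 16.196346282958984), 16.389541625976562) 452.0 [[273, 244], [271, 246], [271, 247], [270, 248], [270, 249], [268, 251], [268, 252], [267, 253], [267, 257], [268, 258], [269, 258], [270, 259], [272, 259], [273, 260], [276, 260], [277, 261], [279, 261], [280, 262], [283, 262], [284, 263], [286, 263], [287, 264], [289, 264], [290, 265], [292, 265], [293, 264], [293, 263], [294, 262], [294, 261], [295, 260], [296, 260], [297, 261], [300, 261], [301, 260], [301, 259], [302, 258], [302, 256], [301, 255], [299, 255], [298, 254], [298, 252], [296, 250], [294, 250], [293, 249], [290, 249], [289, 248], [287, 248], [286, 247], [283, 247], [282, 246], [279, 246], [278, 245], [276, 245], [275, 244]]
```

View pics/tc.png

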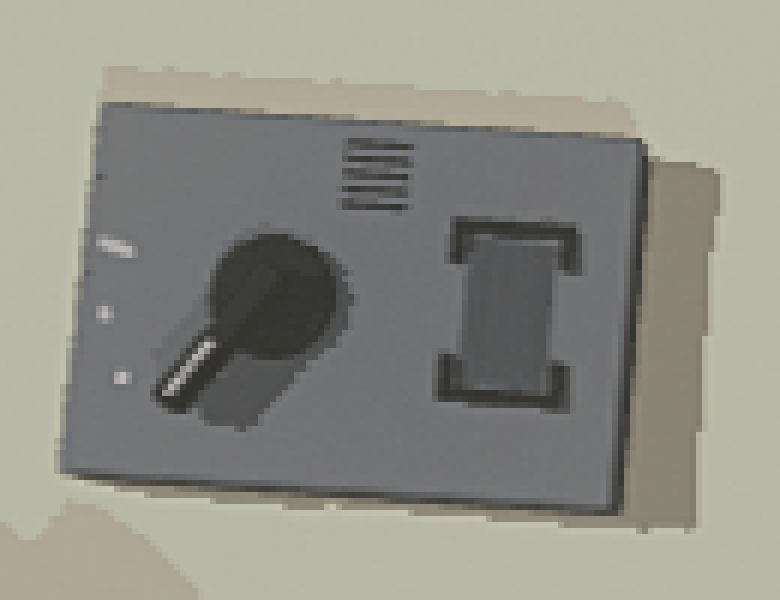

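View pics/tt.png

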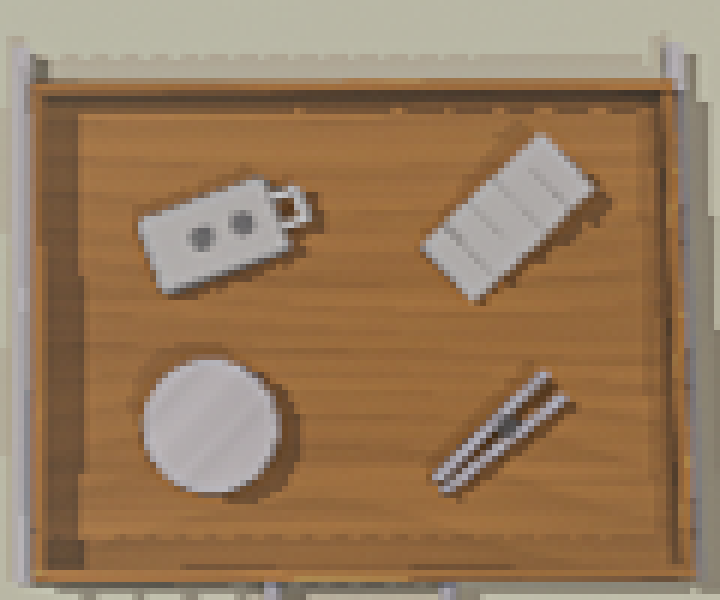

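View pics/sc.png

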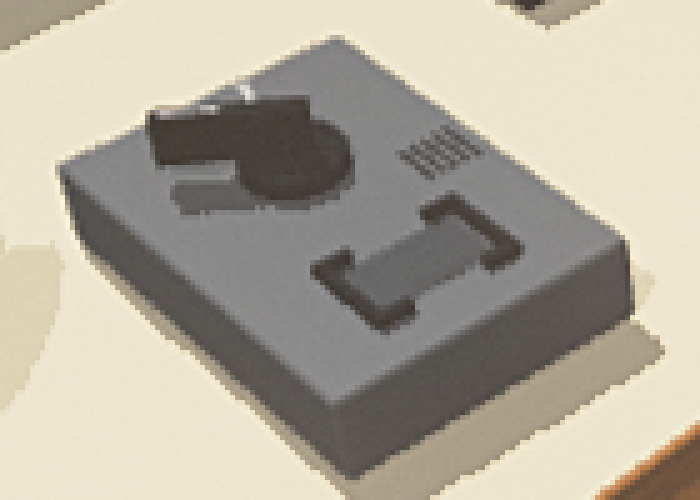

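View pics/st.png

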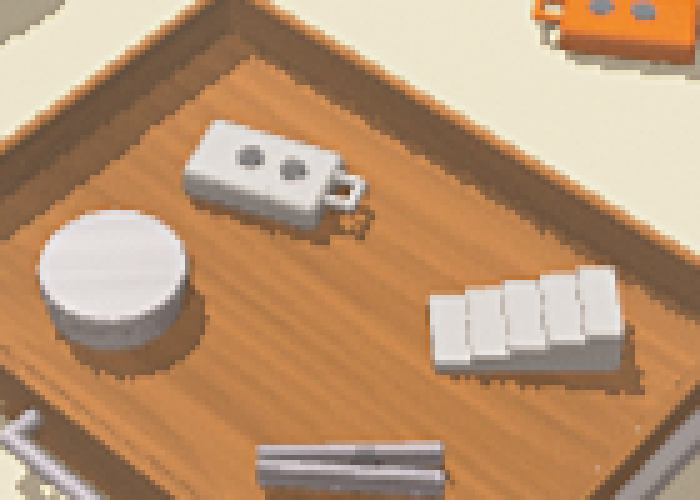

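```bash
python3 - <<'E'
from h import *
c=imaging.camera("top"); s=imaging.camera("side")
Z=lambda p,x,y,k:np.array(p)/k+[x-.5,y-.5]
def show(n,P):
    e=[np.linalg.norm((P[i]-P[(i+1)%len(P)])[:2]) for i in range(len(P))]
    print(n,P.mean(0).round(4),np.round(e,4),[round(float(np.degrees(np.arctan2(*(P[(i+1)%len(P)]-P[i])[[1,0]]))),1) for i in range(len(P))])
show("fob top",cast(c,Z([(137,218),(265,178),(292,245),(165,295)],270,200,6),.022))
show("fob side",cast(s,Z([(212,121),(345,155),(322,208),(185,175)],230,220,5),.022))
show("console top",cast(c,Z([(103,103),(645,140),(618,512),(62,472)],130,200,6),.05))
show("console side",cast(s,Z([(338,37),(626,240),(337,404),(60,165)],110,150,5),.05))
show("cradle top",cast(c,Z([(452,217),(580,232),(567,410),(435,397)],130,200,6),.056))
show("cradle side",cast(s,Z([(452,192),(522,245),(385,330),(312,268)],110,150,5),.0555))
show("disc",cast(c,Z([(275,296)],130,200,6),.062))
show("lever tip",cast(c,Z([(185,390)],130,200,6),.09))
show("marks",cast(c,Z([(121,378),(104,313),(116,247)],130,200,6),.05))
m=cv2.inRange(cv2.cvtColor(c["pixels"],cv2.COLOR_BGR2HSV),(0,0,0),(255,90,90))
o=telemetry.get_obs()
from scipy.spatial.transform import Rotation as R
q=o["eef_rot"];print(R.from_quat(np.r_[q[1:],q[0]]).as_matrix().round(3))
E
```

```text
fob top [ 0.5966 -0.1176  0.022 ] [0.0625 0.0337 0.0634 0.0381] [-71.6, -158.0, 112.4, 20.5]
fob side [ 0.5961 -0.1165  0.022 ] [0.0624 0.0334 0.0623 0.0351] [-67.1, -155.3, 114.5, 24.8]
console top [0.5556 0.1984 0.05  ] [0.2477 0.1686 0.2488 0.1677] [-93.1, 177.7, 86.7, -2.7]
console side [0.5561 0.2017 0.05  ] [0.2451 0.1653 0.2469 0.1652] [-93.0, 177.3, 87.0, -3.4]
cradle top [0.552  0.1293 0.056 ] [0.0582 0.0803 0.0593 0.0814] [-95.9, 177.8, 85.2, -3.0]
cradle side [0.5525 0.1319 0.0555] [0.0572 0.0826 0.0612 0.082 ] [-93.7, -179.0, 86.0, -1.7]
disc [0.5576 0.233  0.062 ] [0.] [0.0]
lever tip [0.5127 0.2642 0.09  ] [0.] [0.0]
marks [0.5505 0.3076 0.05  ] [0.0306 0.0302 0.0595] [17.9, -6.8, -174.4]
[[-0.908  0.419 -0.   ]
 [ 0.419  0.908 -0.   ]
 [ 0.    -0.    -1.   ]]
```

```bash
cat >> h.py <<'E'
from scipy.spatial.transform import Rotation as Ro
def pose():
    o=telemetry.get_obs(); q=o["eef_rot"]; return o, Ro.from_quat(np.r_[q[1:],q[0]]).as_matrix(), np.array(o["eef_pos"])
def delta(target=None,yawy=None):
    """units shift (tool frame) to target and rotvec to tool-down with tool y at yawy deg"""
    o,M,p=pose()
    print("t",round(o["time_s"],2),"p",p.round(4),"yawY",round(float(np.degrees(np.arctan2(M[1,1],M[0,1]))),2),"open",round(o["opening"],3),"F",np.round(o["wrist_force"],1))
    if target is not None: print(" shift units",(M.T@(np.array(target)-p)/.2).round(4))
    if yawy is not None:
        a=np.radians(yawy); y=np.array([np.cos(a),np.sin(a),0]); z=np.array([0,0,-1.]); T=np.c_[np.cross(y,z),y,z]
        print(" turn units",(Ro.from_matrix(M.T@T).as_rotvec()/np.pi).round(4))
E
python3 -m pendant '[[[0,0,0,0,0,0.05],[0,0,0,0,0,0.05],[0,0,0,0,0,0.05],[0,0,0,0,0,0.05],[0,0,0,0,0,0.05]]]' 0.3
python3 -c "
from h import *
delta([.5965,-.117,.15],20.5); print(pose()[0]['q'])"
```

```text
time_s: 0.98
eef_pos: [0.241, 0.5217, 0.2308]
eef_rot: [-0.0, 0.582, 0.813, -0.0]
wrist_force: [0.5, -0.0, 0.4]
opening: 0.701
t 0.97 p [0.241  0.5217 0.2308] yawY 18.79 open 0.701 F [ 0.5 -0.   0.4]
 shift units [-3.5959  0.6548  0.4054]
 turn units [-0.0002  0.0002 -0.0095]
[9.31698603e-01 1.81146230e-01 1.60757668e+00 1.72937071e-05
 1.35379380e+00 6.03795504e-01]
```

```bash

python3 -m pendant '[[[-0.28,0.05,0,0,0,0],[-0.28,0.05,0,0,0,0],[-0.28,0.05,0,0,0,0],[-0.28,0.05,0,0,0,0],[-0.28,0.05,0,0,0,0],[-0.28,0.05,0,0,0,0],[-0.28,0.05,0,0,0,0],[-0.28,0.05,0,0,0,0],[-0.28,0.05,0,0,0,0],[-0.28,0.05,0,0,0,0]]]'
python3 -c "
from h import *
delta([.5965,-.117,.15],20.5); print(pose()[0]['q'])"
```

```text
time_s: 2.22
eef_pos: [0.5231, 0.0122, 0.2329]
eef_rot: [0.002, 0.58, 0.815, 0.003]
wrist_force: [0.7, 0.2, 0.4]
opening: 0.699
t 2.23 p [0.5231 0.0122 0.2329] yawY 19.1 open 0.699 F [0.7 0.2 0.4]
 shift units [-0.7302  0.1325  0.4158]
 turn units [ 0.0021  0.0002 -0.0078]
[-0.20572019  0.05852625  1.73914593  0.00314732  1.33796974 -0.53987902]
```

```bash

python3 -m pendant '[[[-0.24,0.04,0.08,0,0,-0.008],[-0.24,0.04,0.12,0,0,0],[-0.22,0.04,0.12,0,0,0],[0,0,0,0,0,0]]]'
python3 - <<'E'
from h import *
delta([.5965,-.117,.15],20.5)
c=imaging.camera("wrist"); cv2.imwrite("pics/w1.png",c["pixels"])
E
```

```text
time_s: 2.72
eef_pos: [0.5978, -0.1199, 0.1679]
eef_rot: [0.004, 0.572, 0.82, 0.003]
wrist_force: [-0.2, 0.6, -0.3]
opening: 0.702
t 2.73 p [ 0.5978 -0.1199  0.1679] yawY 20.27 open 0.702 F [-0.2  0.6 -0.3]
 shift units [ 0.0163 -0.0018  0.0897]
 turn units [ 0.0029  0.0008 -0.0013]
```

View pics/w1.png

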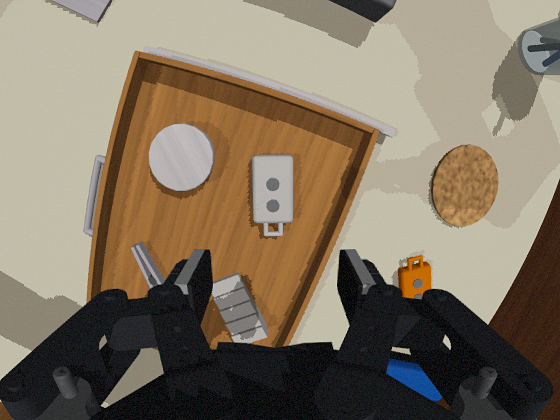

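The wrist view shows the fob clear of the fingers, at about (273,189) px, with its loop down at (273,229) and its long side almost vertical. I'll refine its pose through the fisheye model.

```bash
cat >> h.py <<'E'
def fcast(c,uv,z):
    uv=np.atleast_2d(uv).astype(float); d=uv-[c["cx"],c["cy"]]; r=np.linalg.norm(d,axis=1); th=r/f(c)
    v=np.c_[d*(np.sin(th)/np.maximum(r,1e-9))[:,None],np.cos(th)]
    R=np.array(c["R"]);o=-R.T@np.array(c["t"]); v=v@R
    return o+v*((z-o[2])/v[:,2])[:,None]
E
python3 - <<'E'
from h import *
c=imaging.camera("wrist"); zoom(c,230,140,320,250,6,"pics/w1z.png")
P=fcast(c,[(253,156),(292,155),(294,223),(254,224)],.022)
print(P.round(4),P.mean(0))
for i in range(4): e=P[(i+1)%4]-P[i]; print(np.linalg.norm(e),np.degrees(np.arctan2(e[1],e[0])))
delta(np.r_[P.mean(0)[:2],.05])
E
```

```text
[[ 0.5691 -0.0928  0.022 ]
 [ 0.6015 -0.0799  0.022 ]
 [ 0.6261 -0.1388  0.022 ]
 [ 0.5912 -0.1526  0.022 ]] [ 0.59697582 -0.11603344  0.022     ]
0.03481512842150818 21.67829292432741
0.06376291061443569 -67.30398820602544
0.0375290181093619 -158.3784566312105
0.06373530114940519 110.25657902041665
t 2.83 p [ 0.598  -0.1176  0.1703] yawY 20.41 open 0.701 F [-0.5  0.3  0.3]
 shift units [ 0.0112 -0.0089  0.6016]
```

View pics/w1z.png

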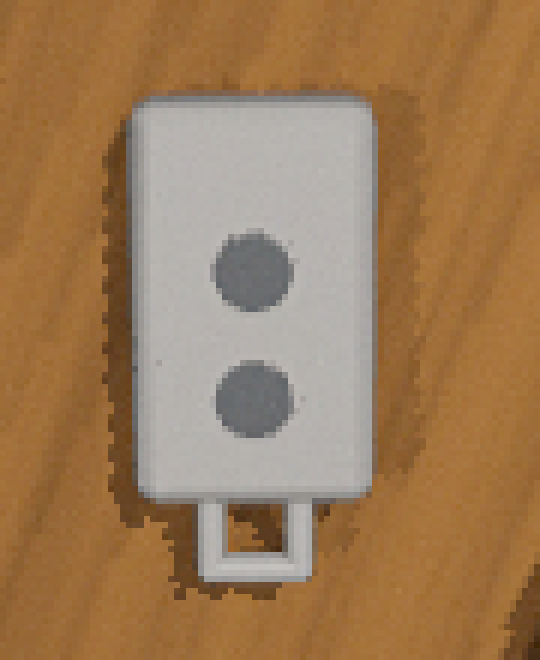

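```bash

python3 -m pendant '[[[0.005,-0.006,0.2,0.003,0,-0.004],[0,0,0.2,0,0,0],[0,0,0.2,0,0,0],[0,0,0,0,0,0]]]'
python3 -c "
from h import *
delta([.597,-.1163,.008],21)"
```

```text
time_s: 3.32
eef_pos: [0.5997, -0.1127, 0.0544]
eef_rot: [0.006, 0.563, 0.827, 0.001]
wrist_force: [-0.9, 0.1, -0.9]
opening: 0.702
t 3.33 p [ 0.5997 -0.1127  0.0544] yawY 21.49 open 0.702 F [-0.9  0.1 -0.9]
 shift units [-0.0097 -0.0214  0.2318]
 turn units [0.0029 0.0029 0.0027]
```

```bash

python3 -m pendant '[[[-0.01,-0.02,0.07,0.003,0.003,0.003],[0,0,0,0,0,0]]]'
python3 -c "
from h import *
delta([.597,-.1163,.008],21)"
```

```text
time_s: 3.58
eef_pos: [0.599, -0.1158, 0.0439]
eef_rot: [0.002, 0.566, 0.824, 0.001]
wrist_force: [0.5, -0.9, -0.1]
opening: 0.699
t 3.58 p [ 0.599  -0.1158  0.0439] yawY 21.02 open 0.699 F [ 0.5 -0.9 -0.1]
 shift units [ 0.0021 -0.0108  0.1797]
 turn units [0.0011 0.0009 0.0001]
```

```bash

python3 -m pendant '[[[0.002,-0.01,0.06,0.001,0.001,0],[0,0,0.06,0,0,0],[0,0,0.04,0,0,0],[0,0,0,0,0,0]]]'
python3 -c "
from h import *
delta([.597,-.1163,.008],21)"
```

```text
time_s: 4.08
eef_pos: [0.5986, -0.117, 0.0121]
eef_rot: [0.002, 0.566, 0.824, 0.001]
wrist_force: [-0.1, 0.5, -0.2]
opening: 0.702
t 4.08 p [ 0.5986 -0.117   0.0121] yawY 21.0 open 0.702 F [-0.1  0.5 -0.2]
 shift units [ 0.0061 -0.0062  0.0207]
 turn units [ 0.0009  0.0007 -0.    ]
```

```bash

python3 -m pendant '[[[0.006,-0.006,0.025,0.001,0.001,0],[0,0,0,0,0,0]]]'
python3 - <<'E'
from h import *
delta([.597,-.1163,.008],21)
zoom(imaging.camera("wrist"),150,100,420,320,2,"pics/w2.png")
zoom(imaging.camera("side"),200,180,370,320,4,"pics/s2.png")
E
```

```text
time_s: 4.32
eef_pos: [0.597, -0.1163, 0.0068]
eef_rot: [-0.001, 0.566, 0.824, 0.0]
wrist_force: [0.2, -0.0, -0.3]
opening: 0.7
t 4.33 p [ 0.597  -0.1163  0.0068] yawY 21.0 open 0.7 F [ 0.2 -0.  -0.3]
 shift units [-0.     -0.0002 -0.0059]
 turn units [-0.0001 -0.0004 -0.    ]
```

View pics/w2.png

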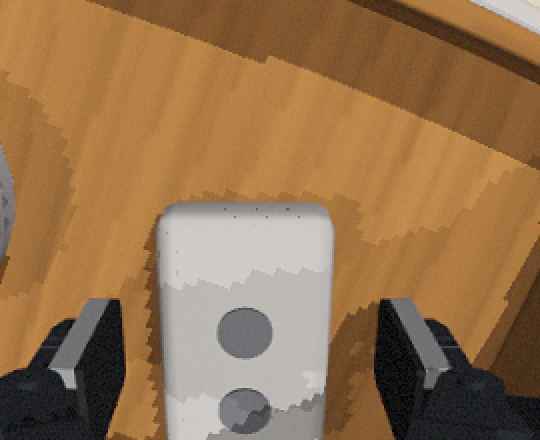

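View pics/s2.png

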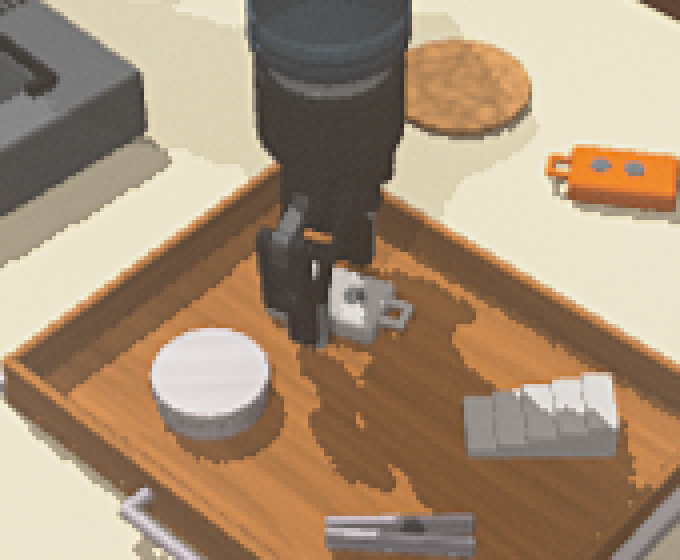

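Both fingers straddle the fob: in the wrist crop the pads are at about (100,340) and (400,340), with the fob between them. Closing now.

```bash

python3 -m pendant '[[[0,0,-0.006,0,0,0],[0,0,0,0,0,0],[0,0,0,0,0,0],[0,0,0,0,0,0]]]' 1
python3 -m pendant '[[[0,0,-0.1,0,0,0],[0,0,-0.2,0,0,0],[0,0,-0.25,0,0,0],[0,0,-0.25,0,0,0],[0,0,0,0,0,0]]]'
python3 - <<'E'
from h import *
delta([.5523,.1305,.15],87)
zoom(imaging.camera("wrist"),150,100,420,320,2,"pics/w3.png")
zoom(imaging.camera("side"),200,100,370,240,4,"pics/s3.png")
E
```

```text
time_s: 4.92
eef_pos: [0.5983, -0.1168, 0.0098]
eef_rot: [0.001, 0.566, 0.824, 0.0]
wrist_force: [0.6, -1.0, 0.5]
opening: 0.426
time_s: 5.55
eef_pos: [0.5984, -0.1169, 0.1797]
eef_rot: [0.002, 0.566, 0.824, 0.001]
wrist_force: [0.0, 0.0, -1.4]
opening: 0.425
t 5.55 p [ 0.5984 -0.1169  0.1797] yawY 21.01 open 0.425 F [ 0.   0.  -1.4]
 shift units [1.2376 0.2278 0.1461]
 turn units [ 0.0005  0.0014 -0.3666]
```

View pics/w3.png

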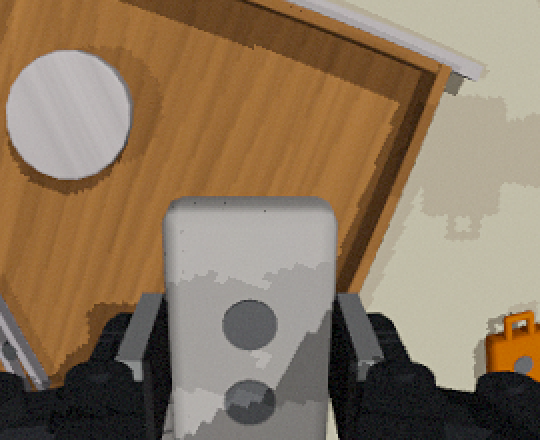

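View pics/s3.png

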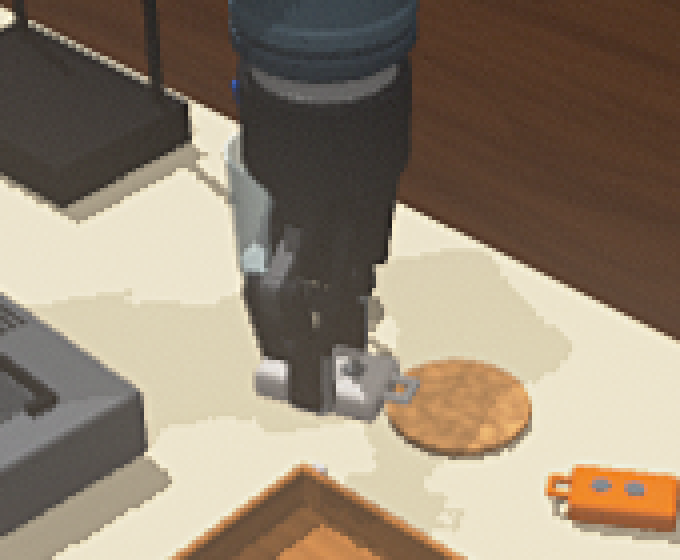

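The fob is held level. In the wrist crop its far edge is at y≈203 and its sides at x≈165 and 335. I'll work out its in-hand offset, then rotate to the cradle's direction.

```bash
python3 - <<'E'
from h import *
c=imaging.camera("wrist"); o,M,p=pose()
zoom(c,220,180,330,310,6,"pics/w3z.png")
P=fcast(c,[(232.5,203),(317,203),(250+25,100+323/2),(275,100+401/2)],p[2]+.0122)
print(((P-p)@M).round(4))
E
python3 -m pendant '[[[0,0,0,0,0,-0.05],[0,0,0,0,0,-0.05],[0,0,0,0,0,-0.05],[0,0,0,0,0,-0.05],[0,0,0,0,0,-0.05],[0,0,0,0,0,-0.05],[0,0,0,0,0,-0.05],[0,0,0,0,0,0]]]'
python3 -c "
from h import *
delta([.5523,.1305,.15],87); print(pose()[0]['q'])"
```

```text
[[ 0.0313 -0.0172 -0.012 ]
 [ 0.0313  0.0184 -0.0121]
 [ 0.0045  0.0007 -0.0122]
 [-0.0159  0.0007 -0.0123]]
time_s: 6.7
eef_pos: [0.5843, -0.1116, 0.1562]
eef_rot: [-0.018, 0.036, 0.999, 0.007]
wrist_force: [-0.0, -0.8, -0.0]
opening: 0.429
t 6.7 p [ 0.5843 -0.1116  0.1562] yawY 85.91 open 0.429 F [-0.  -0.8 -0. ]
 shift units [0.244  1.1954 0.0546]
 turn units [ 0.004  -0.0114 -0.006 ]
[-3.88271299e-01  3.24157750e-01  1.59039205e+00  4.81425864e-04
  1.26504744e+00 -1.88814149e+00]
```

View pics/w3z.png

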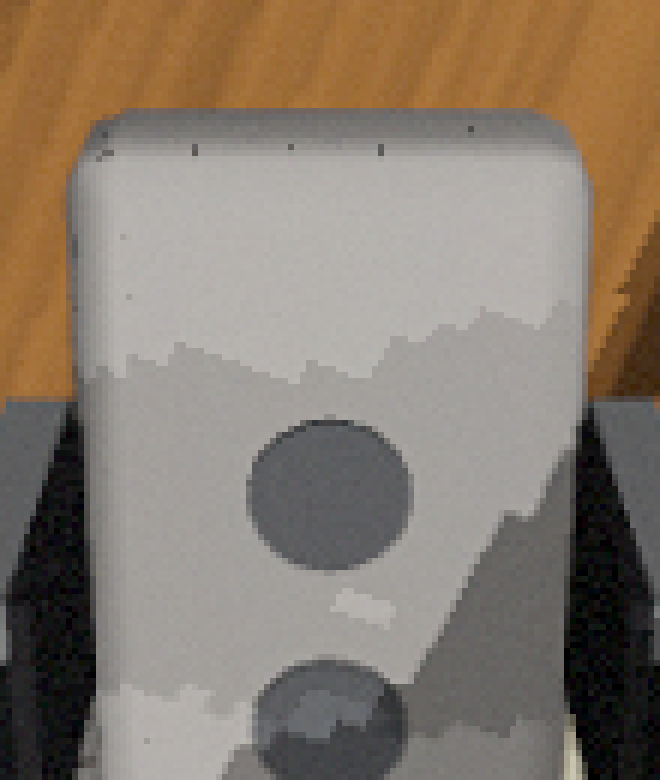

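```bash

python3 -m pendant '[[[0.06,0.28,0,0.004,-0.011,-0.006],[0.06,0.28,0,0,0,0],[0.06,0.28,0,0,0,0],[0.05,0.26,0,0,0,0],[0,0,0,0,0,0]]]'
python3 - <<'E'
from h import *
delta([.5523,.1305,.11],87)
c=imaging.camera("wrist"); cv2.imwrite("pics/w4.png",c["pixels"])
E
```

```text
time_s: 7.32
eef_pos: [0.548, 0.1163, 0.1519]
eef_rot: [-0.005, 0.037, 0.999, 0.0]
wrist_force: [-0.3, -0.1, -0.5]
opening: 0.426
t 7.33 p [0.548  0.1163 0.1519] yawY 85.75 open 0.426 F [-0.3 -0.1 -0.5]
 shift units [-0.0181  0.0725  0.2094]
 turn units [ 0.0002 -0.003  -0.0069]
```

View pics/w4.png

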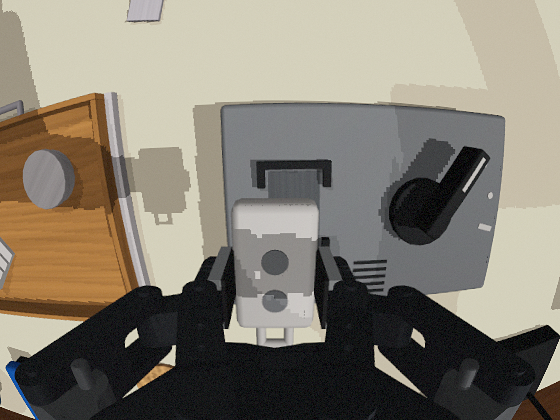

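The wrist view shows the console. The near end wall of the cradle has its corners at about (257,161) and (331,161), and the disc is at about (417,211). I'll cast these to check the cradle position.

```bash
python3 - <<'E'
from h import *
c=imaging.camera("wrist")
zoom(c,210,95,350,205,5,"pics/w4z.png"); zoom(c,370,100,510,300,3,"pics/w4d.png")
P=fcast(c,[(257,161),(331,161)],.056); d=P[1]-P[0]; print(P.round(4),np.linalg.norm(d),np.degrees(np.arctan2(d[1],d[0])))
u=d/np.linalg.norm(d); n=np.array([-u[1],u[0],0]); n*=np.sign(n[0]); print("cradle",P.mean(0)+.041*n)
Q=fcast(c,[(223,104),(505,118)],.05); d=Q[1]-Q[0]; print(Q.round(4),np.linalg.norm(d),np.degrees(np.arctan2(d[1],d[0])))
E
```

```text
[[0.5096 0.1037 0.056 ]
 [0.5135 0.1585 0.056 ]] 0.054941795349169154 85.98961914734622
cradle [0.55244607 0.12827145 0.056     ]
[[0.4648 0.0815 0.05  ]
 [0.4807 0.3252 0.05  ]] 0.2442799352931714 86.27430467271148
```

View pics/w4z.png

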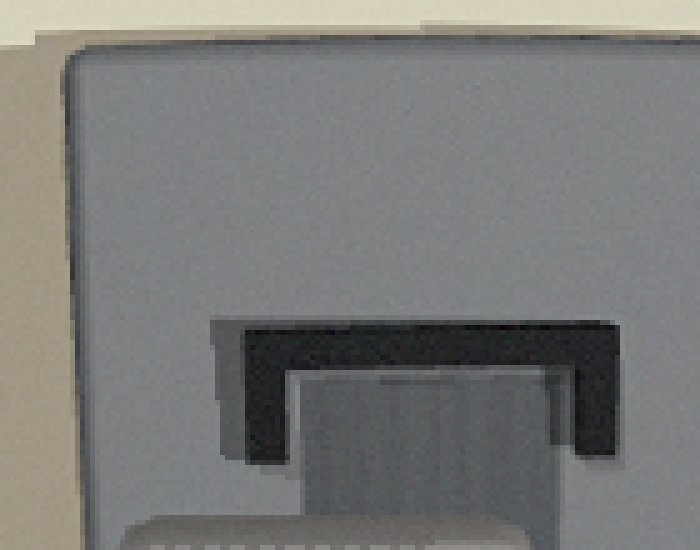

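View pics/w4d.png

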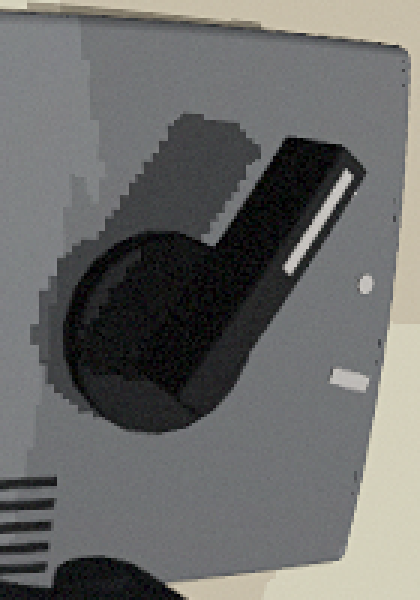

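```bash
python3 - <<'E'
from h import *
c=imaging.camera("wrist")
P=fcast(c,[(258.4,160.5),(333.8,159.4)],.056); d=P[1]-P[0]; print(P.round(4),np.linalg.norm(d),np.degrees(np.arctan2(d[1],d[0])))
u=d/np.linalg.norm(d); n=np.array([-u[1],u[0],0]); n*=np.sign(n[0]); print("cradle",P.mean(0)+.041*n)
delta([.5525,.13,.11],86.7)
# fob sides in hand
o,M,p=pose(); P=fcast(c,[(234,215),(319,215),(275,199)],p[2]+.0122); print(((P-p)@M).round(4))
# redo top view of cradle
t=imaging.camera("top"); zoom(t,190,220,250,290,8,"pics/t5.png")
E
```

```text
[[0.51   0.1034 0.056 ]
 [0.5131 0.1594 0.056 ]] 0.05604785895814431 86.82671512625457
cradle [0.55244718 0.129143   0.056     ]
t 7.47 p [0.5495 0.1123 0.1523] yawY 85.59 open 0.425 F [0.1 0.7 0.3]
 shift units [-0.0101  0.0896  0.2115]
 turn units [-0.0002 -0.0026 -0.0062]
[[ 0.0283 -0.0169 -0.012 ]
 [ 0.0283  0.0188 -0.012 ]
 [ 0.0352  0.0003 -0.0119]]
```

View pics/t5.png

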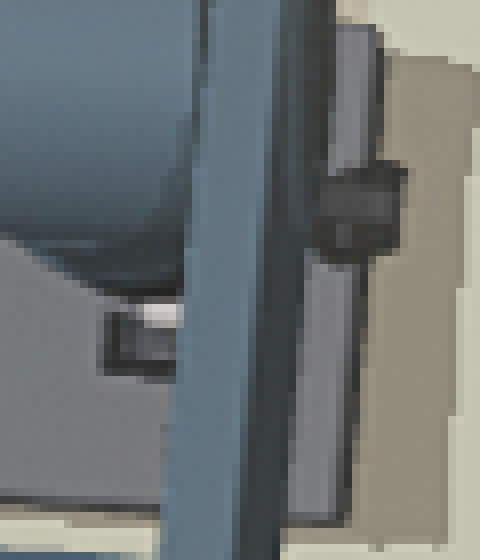

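```bash

python3 -m pendant '[[[-0.01,0.085,0.1,0,-0.0026,-0.006],[0,0,0.1,0,0,0],[0,0,0,0,0,0],[0,0,0,0,0,0]]]'
python3 - <<'E'
from h import *
delta([.5525,.129,.07],86.8)
E
```

```text
time_s: 8.02
eef_pos: [0.5554, 0.123, 0.1124]
eef_rot: [0.001, 0.035, 0.999, -0.001]
wrist_force: [-0.2, -0.7, -0.7]
opening: 0.432
t 8.03 p [0.5554 0.123  0.1124] yawY 85.99 open 0.432 F [-0.2 -0.7 -0.7]
 shift units [0.0169 0.0294 0.2118]
 turn units [-0.0003  0.0007 -0.0045]
```

```bash

python3 -m pendant '[[[0.018,0.03,0.06,0,0,-0.005],[0,0,0.06,0,0,0],[0,0,0,0,0,0],[0,0,0,0,0,0]]]'
python3 - <<'E'
from h import *
delta([.5525,.129,.07],86.8)
c=imaging.camera("wrist"); zoom(c,180,100,380,350,2,"pics/w5.png")
zoom(imaging.camera("side"),110,120,250,250,4,"pics/s5.png")
delta([.5525,.129,.07],86.8)
E
```

```text
time_s: 8.52
eef_pos: [0.5529, 0.1288, 0.088]
eef_rot: [0.002, 0.027, 1.0, -0.001]
wrist_force: [-0.1, -0.5, -0.8]
opening: 0.425
t 8.53 p [0.5529 0.1288 0.088 ] yawY 86.87 open 0.425 F [-0.1 -0.5 -0.8]
 shift units [0.0025 0.0007 0.09  ]
 turn units [-0.0003  0.0013  0.0004]
t 8.62 p [0.5529 0.1288 0.0881] yawY 86.86 open 0.425 F [-0.2  0.7 -0.6]
 shift units [0.0025 0.0008 0.0905]
 turn units [-0.0003  0.0013  0.0004]
```

View pics/w5.png

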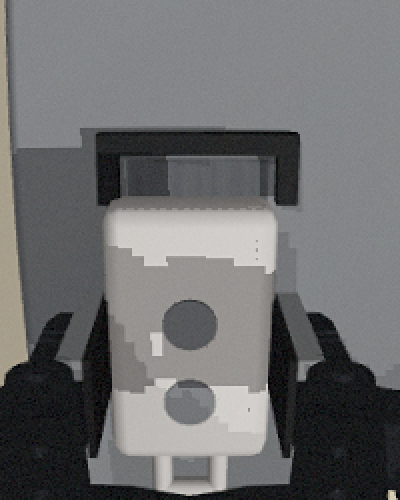

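View pics/s5.png

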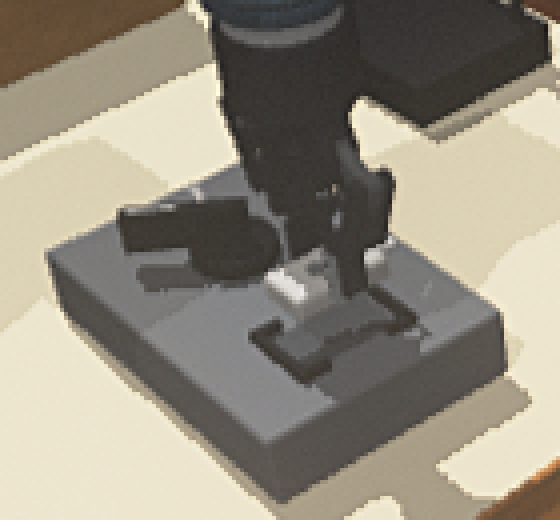

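The near end wall spans crop x≈97 to 300, and the fob spans about 105 to 275. I'll compare the lateral offsets in tool axes, so the camera bias cancels.

```bash
python3 - <<'E'
from h import *
c=imaging.camera("wrist"); o,M,p=pose()
w=fcast(c,np.array([(97,134),(300,134)])/2+[180,100],.056); print("wall",((w-p)@M).round(4))
g=fcast(c,np.array([(105,225),(276,225)])/2+[180,100],p[2]+.0122); print("fob",((g-p)@M).round(4))
b=fcast(c,np.array([(190,324),(190,402)])/2+[180,100],p[2]+.0122); print("btn",((b-p)@M).round(4))
E
```

```text
wall [[ 0.042  -0.0258  0.0321]
 [ 0.042   0.0295  0.032 ]]
fob [[ 0.0291 -0.0183 -0.0123]
 [ 0.0291  0.0174 -0.0123]]
btn [[ 0.0065 -0.0006 -0.0122]
 [-0.0137 -0.0006 -0.0121]]
```

```bash

python3 -m pendant '[[[-0.004,0.011,0.06,0,0.001,0],[0,0,0.06,0,0,0],[0,0,0.02,0,0,0],[0,0,0,0,0,0]]]'
python3 - <<'E'
from h import *
delta([.5535,.131,.055],86.8)
c=imaging.camera("wrist"); zoom(c,180,100,380,350,2,"pics/w6.png")
zoom(imaging.camera("side"),110,120,250,250,4,"pics/s6.png")
E
```

```text
time_s: 9.18
eef_pos: [0.5539, 0.1311, 0.058]
eef_rot: [0.0, 0.027, 1.0, -0.001]
wrist_force: [-0.4, 0.2, -0.1]
opening: 0.425
t 9.18 p [0.5539 0.1311 0.058 ] yawY 86.87 open 0.425 F [-0.4  0.2 -0.1]
 shift units [ 0.0021 -0.0007  0.0148]
 turn units [-0.0003  0.0002  0.0004]
```

View pics/w6.png

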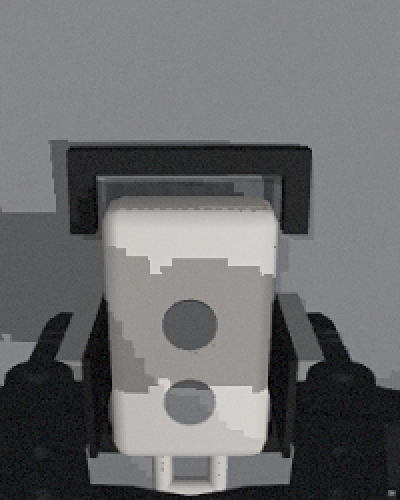

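View pics/s6.png

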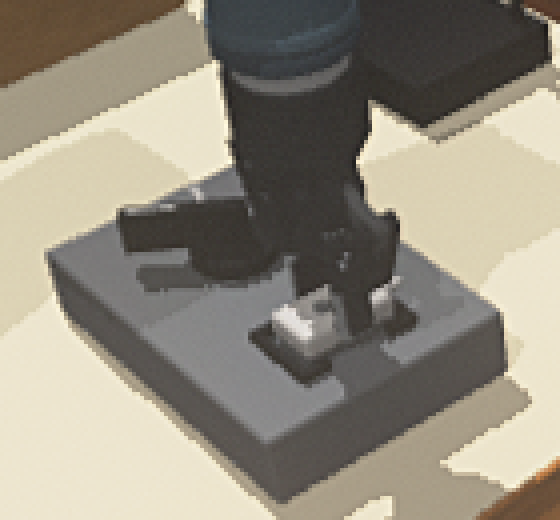

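The fob is laterally centred: the wall centre is at crop x≈189.5 and the fob centre at 190, and there is a gap at the tail. Lowering the last 3–4 mm and releasing.

```bash

python3 -m pendant '[[[0,0,0.018,0,0,0],[0,0,0,0,0,0]]]'
python3 - <<'E'
from h import *
delta([.5535,.131,.054],86.8)
E
```

```text
time_s: 9.52
eef_pos: [0.5547, 0.1311, 0.0552]
eef_rot: [0.001, 0.027, 1.0, -0.0]
wrist_force: [-0.6, -0.0, -0.5]
opening: 0.426
t 9.53 p [0.5547 0.1311 0.0552] yawY 86.86 open 0.426 F [-0.6 -0.  -0.5]
 shift units [ 0.006  -0.001   0.0062]
 turn units [-0.0003  0.0008  0.0004]
```

```bash

python3 -m pendant '[[[0.005,0,0.008,0,0,0],[0,0,0,0,0,0]]]'
python3 - <<'E'
from h import *
delta([.5535,.131,.054],86.8)
c=imaging.camera("wrist"); zoom(c,180,100,380,350,2,"pics/w7.png")
E
```

```text
time_s: 9.78
eef_pos: [0.5539, 0.1312, 0.0539]
eef_rot: [0.002, 0.027, 1.0, -0.0]
wrist_force: [-0.1, 0.3, -0.7]
opening: 0.424
t 9.78 p [0.5539 0.1312 0.0539] yawY 86.87 open 0.424 F [-0.1  0.3 -0.7]
 shift units [ 0.0017 -0.001  -0.0007]
 turn units [-0.0002  0.001   0.0004]
```

View pics/w7.png

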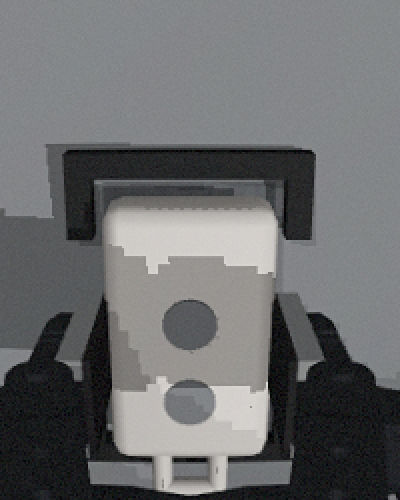

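```bash

python3 -m pendant '[[[0,0,0,0,0,0],[0,0,0,0,0,0],[0,0,0,0,0,0]]]' 0.3
python3 -m pendant '[[[0,0,-0.1,0,0,0],[0,0,-0.25,0,0,0],[0,0,-0.25,0,0,0],[0,0,0,0,0,0]]]'
python3 - <<'E'
from h import *
delta([.515,.266,.14],52)
c=imaging.camera("wrist"); cv2.imwrite("pics/w8.png",c["pixels"]); zoom(c,200,90,360,330,3,"pics/w8z.png")
zoom(imaging.camera("side"),110,120,250,250,4,"pics/s8.png")
E
```

```text
time_s: 10.2
eef_pos: [0.5544, 0.1312, 0.0544]
eef_rot: [0.002, 0.027, 1.0, -0.0]
wrist_force: [0.7, -0.2, -0.7]
opening: 0.701
time_s: 10.7
eef_pos: [0.5535, 0.1312, 0.1771]
eef_rot: [0.001, 0.027, 1.0, -0.0]
wrist_force: [0.1, -1.1, -0.1]
opening: 0.702
t 10.7 p [0.5535 0.1312 0.1771] yawY 86.85 open 0.702 F [ 0.1 -1.1 -0.1]
 shift units [0.2295 0.6625 0.1846]
 turn units [-0.      0.0008  0.1936]
```

View pics/w8.png

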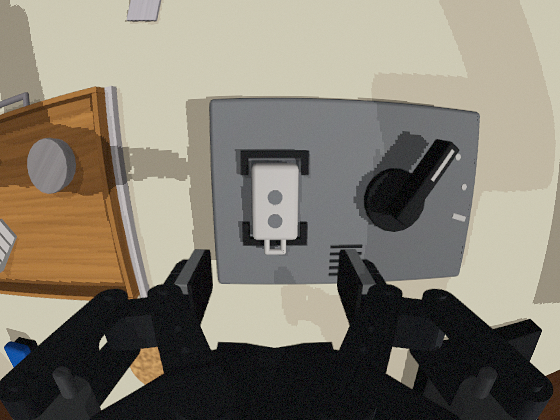

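View pics/s8.png

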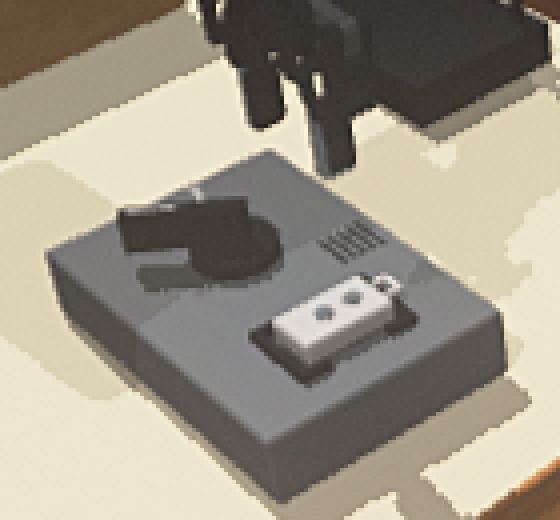

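The fob lies inside the cradle, buttons up, with its loop over the far end wall. I'll check the seating numerically and locate the lever.

View pics/w8z.png

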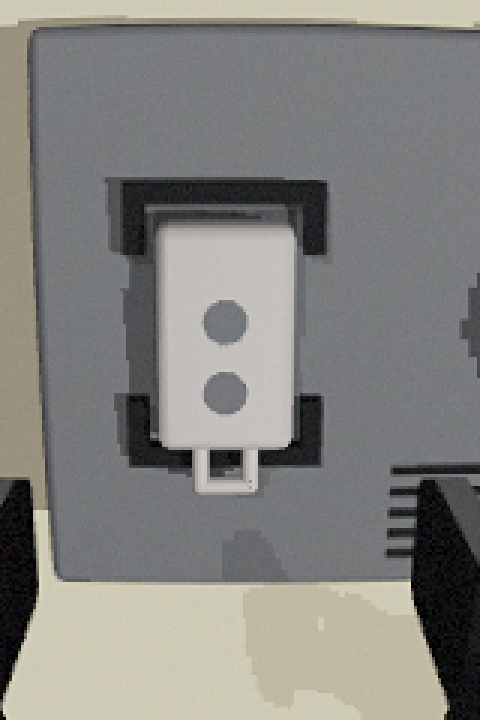

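```bash
python3 - <<'E'
from h import *
c=imaging.camera("wrist")
zoom(c,350,90,490,250,5,"pics/w8d.png")
f1=np.array([(250,158),(298,158),(300,237.5),(253,239)])
P=fcast(c,f1,.066); print("fob",P.mean(0),np.linalg.norm(P-np.roll(P,1,0),axis=1))
w=fcast(c,[(237,152),(308,151.5)],.056); print("wall",w.round(4))
E
```

```text
fob [0.54473139 0.13105269 0.066     ] [0.06616781 0.03695288 0.06489767 0.03848645]
wall [[0.5065 0.1025 0.056 ]
 [0.5093 0.1592 0.056 ]]
```

View pics/w8d.png

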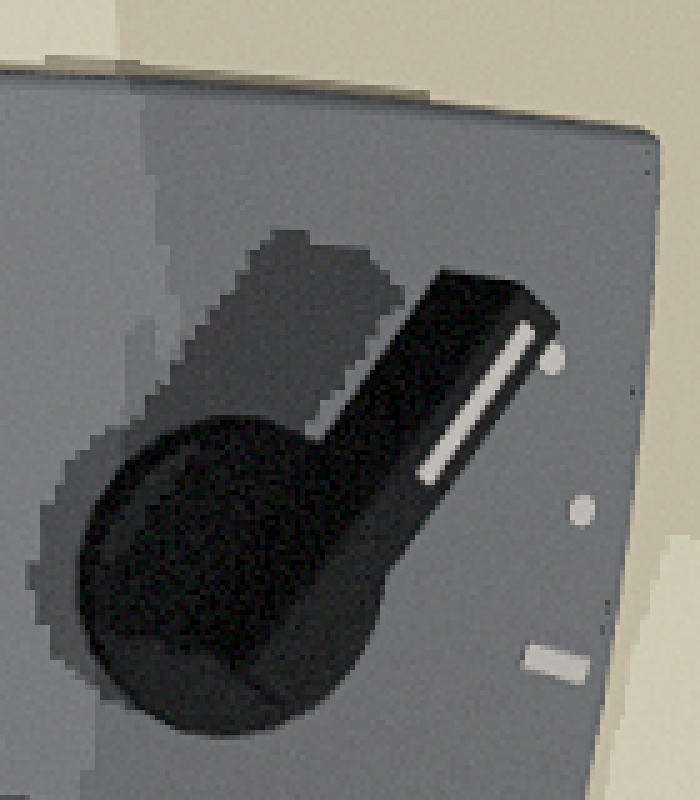

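The tail gap and end-wall gap are both visible in the zoom (fob rows 218–448 inside walls 205–445), so the fob is inside the pocket. Now the lever's geometry, from its white line in the wrist and top views.

```bash
python3 - <<'E'
from h import *
c=imaging.camera("wrist"); t=imaging.camera("top")
print("fob",fcast(c,[(252.7,162.7),(298.7,162.7),(298,239),(253,239)],.066).mean(0))
print("disc",fcast(c,[(396.4,205.3)],.062), fcast(c,[(396.4,205.3)],.056))
L=fcast(c,[(436,185.6),(455.4,155.6)],.09); d=L[1]-L[0]; print("line",L.round(4),np.linalg.norm(d),np.degrees(np.arctan2(d[1],d[0])))
K=np.array([(165,392),(212,342)])/6+[129.5,199.5]; 
L=cast(t,K,.09); d=L[0]-L[1]; print("topline",L.round(4),np.degrees(np.arctan2(d[1],d[0])))
m=fcast(c,np.array([(552,360),(582,510),(557,664)])/5+[350,90],.05); print("marks",m.round(4))
# circle of radius 76 fit -> axis
from scipy.optimize import least_squares
for mm in (m,cast(t,np.array([(121,378),(104,313),(116,247)])/6+[129.5,199.5],.05)):
    s=least_squares(lambda a:np.linalg.norm(mm[:,:2]-a,axis=1)-.076,[.556,.234]); print("axis from marks",s.x, [round(float(x),1) for x in np.degrees(np.arctan2(mm[:,1]-s.x[1],mm[:,0]-s.x[0]))])
delta()
E
```

```text
fob [0.54552761 0.13115753 0.066     ]
disc [[0.5547975  0.23235451 0.062     ]] [[0.55647265 0.23469057 0.056     ]]
line [[0.5332 0.2546 0.09  ]
 [0.5101 0.2715 0.09  ]] 0.028509326476406954 143.87849381904368
topline [[0.5117 0.2729 0.09  ]
 [0.5338 0.2537 0.09  ]] 139.03704917944188
marks [[0.5206 0.3018 0.05  ]
 [0.5491 0.3108 0.05  ]
 [0.5793 0.3082 0.05  ]]
axis from marks [0.55755703 0.23535242] [119.0, 96.4, 73.4]
axis from marks [0.55746989 0.23602231] [118.7, 95.5, 72.6]
t 10.95 p [0.5493 0.131  0.1705] yawY 86.85 open 0.699 F [-0.6 -0.8 -0.6]
```

```bash

python3 -m pendant '[[[0,0,0,0,0,0.05],[0,0,0,0,0,0.05],[0,0,0,0,0,0.05],[0,0,0,0,0,0.043],[0,0,0,0,0,0]]]'
python3 - <<'E'
from h import *
delta([.516,.2665,.14],52)
E
```

```text
time_s: 11.58
eef_pos: [0.5447, 0.1307, 0.1622]
eef_rot: [-0.011, 0.333, 0.943, -0.005]
wrist_force: [-0.3, -0.6, -0.1]
opening: 0.697
t 11.57 p [0.5447 0.1307 0.1622] yawY 51.07 open 0.697 F [-0.3 -0.6 -0.1]
 shift units [0.5363 0.4398 0.1132]
 turn units [-0.0052 -0.0057 -0.0052]
```

```bash

python3 -m pendant '[[[0.18,0.15,0,-0.005,-0.005,-0.005],[0.18,0.15,0.03,0,0,0],[0.18,0.14,0.03,0,0,0],[0,0,0,0,0,0]]]'
python3 - <<'E'
from h import *
delta([.516,.2665,.11],52)
E
```

```text
time_s: 12.08
eef_pos: [0.5122, 0.2689, 0.1465]
eef_rot: [-0.003, 0.321, 0.947, -0.001]
wrist_force: [-0.2, 0.0, -0.4]
opening: 0.697
t 12.07 p [0.5122 0.2689 0.1465] yawY 52.57 open 0.697 F [-0.2  0.  -0.4]
 shift units [-0.0233  0.0026  0.1823]
 turn units [-0.0013 -0.0016  0.0032]
```

```bash

python3 -m pendant '[[[-0.02,0.002,0.08,-0.001,-0.001,0.003],[0,0,0.08,0,0,0],[0,0,0,0,0,0]]]'
python3 - <<'E'
from h import *
delta([.516,.2665,.058],52)
c=imaging.camera("wrist"); zoom(c,100,100,460,350,2,"pics/w9.png")
E
```

```text
time_s: 12.45
eef_pos: [0.5154, 0.2642, 0.1105]
eef_rot: [-0.002, 0.325, 0.946, -0.001]
wrist_force: [-0.6, -0.5, 0.6]
opening: 0.698
t 12.45 p [0.5154 0.2642 0.1105] yawY 52.07 open 0.698 F [-0.6 -0.5  0.6]
 shift units [0.004  0.012  0.2624]
 turn units [-0.0012 -0.0009  0.0004]
```

View pics/w9.png

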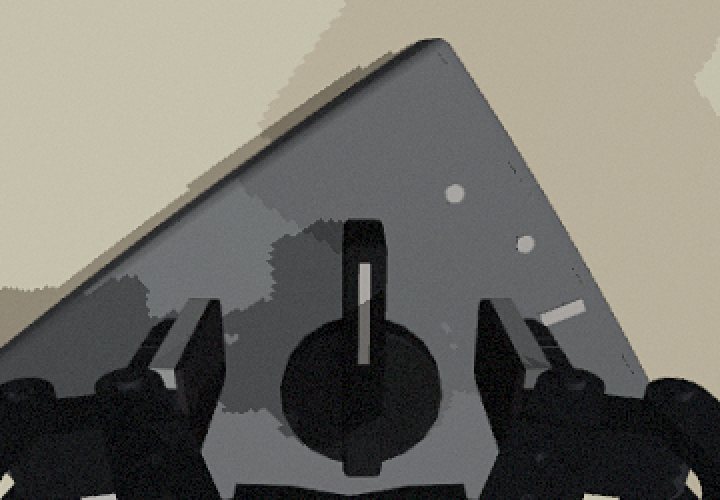

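The lever stands upright between the fingers, at crop x≈363, with the fingers at about 222 and 478. It is well aligned, so I'll descend.

```bash

python3 -m pendant '[[[0.004,0.012,0.08,-0.001,-0.001,0],[0,0,0.08,0,0,0],[0,0,0.08,0,0,0],[0,0,0.02,0,0,0],[0,0,0,0,0,0]]]'
python3 - <<'E'
from h import *
delta([.516,.2665,.058],52)
E
```

```text
time_s: 13.12
eef_pos: [0.5173, 0.266, 0.0556]
eef_rot: [0.001, 0.326, 0.946, 0.0]
wrist_force: [0.8, -0.5, 0.1]
opening: 0.702
t 13.12 p [0.5173 0.266  0.0556] yawY 52.0 open 0.702 F [ 0.8 -0.5  0.1]
 shift units [ 0.0068 -0.002  -0.0122]
 turn units [ 0.0002  0.0004 -0.    ]
```

```bash

python3 -m pendant '[[[0.006,0,-0.022,0,0,0],[0,0,0,0,0,0],[0,0,0,0,0,0],[0,0,0,0,0,0],[0,0,0,0,0,0]]]' 1
python3 - <<'E'
from h import *
delta([.516,.2665,.06],52); print(pose()[0]["torque"])
zoom(imaging.camera("side"),90,80,260,250,4,"pics/s10.png")
E
```

```text
time_s: 13.75
eef_pos: [0.5174, 0.2675, 0.0616]
eef_rot: [0.002, 0.326, 0.946, 0.001]
wrist_force: [1.0, 0.7, -2.0]
opening: 0.127
t 13.75 p [0.5174 0.2675 0.0616] yawY 52.01 open 0.127 F [ 1.   0.7 -2. ]
 shift units [ 0.0025 -0.0084  0.0082]
 turn units [0.0011 0.0009 0.    ]
[0.04087714 0.04333014 0.03399411]
```

View pics/s10.png

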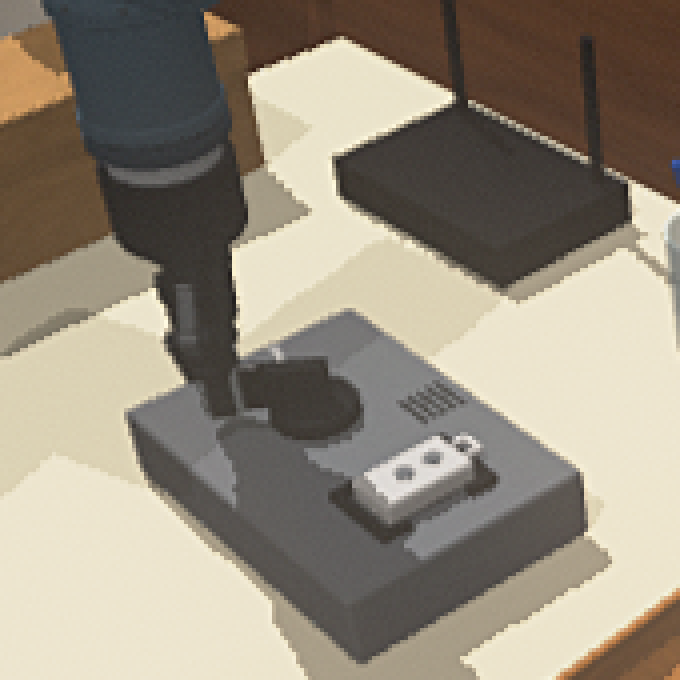

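```bash
cat >> h.py <<'E'
def dial(A=(.557,.2345)):
    o,M,p=pose(); d=p[:2]-A; a=np.degrees(np.arctan2(d[1],d[0]))
    print("r",round(float(np.hypot(*d)),4),"posang",round(float(a),1),"yaw-ang",round(float(np.degrees(np.arctan2(M[1,0],M[0,0]))),1),"tau_z",np.round(o["torque"],2))
    for g in (20,40,60,68.8,71.5):
        pass
E
python3 -m pendant '[[[-0.002,0.036,0,0,0,0.044],[-0.002,0.036,0,0,0,0.044],[-0.002,0.036,0,0,0,0.044]]]'
python3 - <<'E'
from h import *
delta(None,52); dial()
E
```

```text
time_s: 14.18
eef_pos: [0.5337, 0.2812, 0.0616]
eef_rot: [0.002, 0.518, 0.856, 0.001]
wrist_force: [0.8, -0.4, -1.6]
opening: 0.13
t 14.18 p [0.5337 0.2812 0.0616] yawY 27.66 open 0.13 F [ 0.8 -0.4 -1.6]
 turn units [ 0.0008  0.001  -0.1352]
r 0.0522 posang 116.5 yaw-ang 117.7 tau_z [-0.28 -0.03  0.26]
```

```bash

python3 -m pendant '[[[-0.002,0.036,0,0,0,0.044],[-0.002,0.036,0,0,0,0.044],[-0.002,0.036,0,0,0,0.044],[-0.002,0.036,0,0,0,0.044]]]'
python3 - <<'E'
from h import *
delta(None,52); dial()
E
```

```text
time_s: 14.68
eef_pos: [0.5617, 0.2871, 0.0616]
eef_rot: [0.002, 0.736, 0.676, -0.0]
wrist_force: [0.4, -0.9, -0.8]
opening: 0.13
t 14.68 p [0.5617 0.2871 0.0616] yawY -4.86 open 0.13 F [ 0.4 -0.9 -0.8]
 turn units [ 0.0004  0.0012 -0.3159]
r 0.0528 posang 84.8 yaw-ang 85.1 tau_z [-0.13  0.13  0.35]
```

```bash

python3 -m pendant '[[[-0.002,0.028,0,0,0,0.034],[-0.002,0.028,0,0,0,0.034],[0,0,0,0,0,0]]]'
python3 - <<'E'
from h import *
delta(None,52); dial()
zoom(imaging.camera("side"),90,80,260,250,4,"pics/s11.png")
cv2.imwrite("pics/w11.png",imaging.camera("wrist")["pixels"]); zoom(imaging.camera("top"),130,200,260,300,6,"pics/t11.png")
dial()
E
```

```text
time_s: 15.05
eef_pos: [0.5728, 0.2849, 0.0616]
eef_rot: [0.002, 0.806, 0.592, -0.0]
wrist_force: [0.4, 1.1, -1.0]
opening: 0.128
t 15.05 p [0.5728 0.2849 0.0616] yawY -17.41 open 0.128 F [ 0.4  1.1 -1. ]
 turn units [ 1.000e-04  1.100e-03 -3.856e-01]
r 0.0528 posang 72.6 yaw-ang 72.6 tau_z [0.12 0.16 0.26]
r 0.0528 posang 72.7 yaw-ang 72.7 tau_z [0.18 0.1  0.3 ]
```

View pics/s11.png

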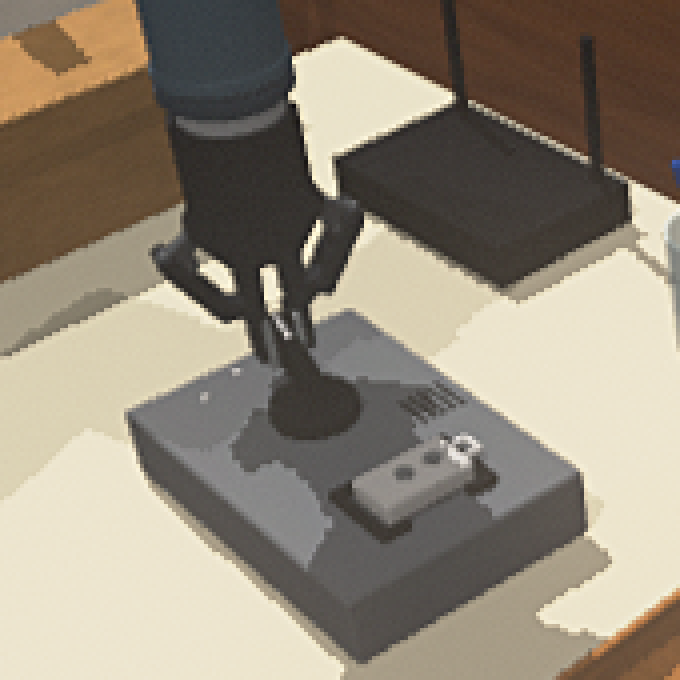

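View pics/w11.png

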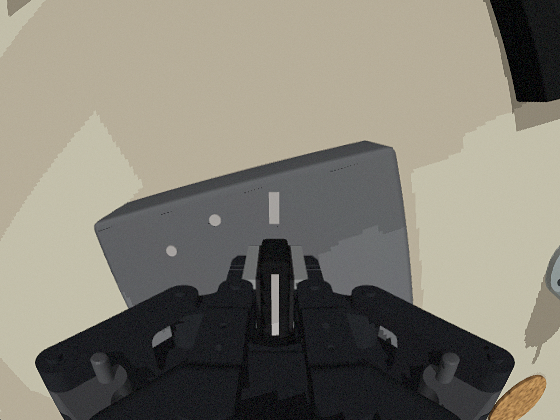

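The lever's white line at (275,305) points straight at the bar at (274,208), so the dial is at the third click. The fob is unmoved in the cradle. I'll hold briefly, check and hand in.

```bash

python3 -m pendant '[[[0,0,0,0,0,0],[0,0,0,0,0,0],[0,0,0,0,0,0],[0,0,0,0,0,0]]]'
python3 - <<'E'
from h import *
from bench import ctrl
delta(None,52); dial(); print(np.abs(pose()[0]["dq"]).max())
print(ctrl.hand_in())
E
```

```text
time_s: 15.7
eef_pos: [0.5726, 0.285, 0.0616]
eef_rot: [0.002, 0.805, 0.594, -0.0]
wrist_force: [0.0, 0.4, -1.1]
opening: 0.128
t 15.7 p [0.5726 0.285  0.0616] yawY -17.17 open 0.128 F [ 0.   0.4 -1.1]
 turn units [ 0.0004  0.0013 -0.3843]
r 0.0528 posang 72.9 yaw-ang 72.8 tau_z [0.19 0.06 0.32]
0.004791396850351253
the job is handed in; nothing more can be done
None
```

I picked the white fob out of the tray, laid it flat in the cradle with its buttons up, and let go. I then gripped the lever, turned the dial clockwise to the third click, and handed in at about 15.7 s while still holding it. The hand-in gave no verdict.

- **Dial:** the lever stood at about 72.8°, roughly 1.2 rad from rest, with its white line pointing straight at the bar. The arm was still, and the wrist moment was about 0.32 N m, which matches the spring's holding torque.
- **Fob:** the wrist picture after release and the side picture with the dial turned both show it flat and untouched inside the cradle walls.
- **A check that disagreed:** casting the wrist picture put the fob's centre 2–4 mm towards the robot from the cradle's centre. The lower figure is after correcting a misread edge. The pocket leaves only 3 mm of play along its length, and gaps to the walls were visible, so I took it as seated.
- **Other things:** I saw no contact with them, but took no final measurement of where they lie.

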